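# Load a floral foam brick into the cutting guide

### The job

Load the foam cutting guide without gripping or lifting anything: with the fingertips, tip the green foam brick that stands on end in the guide's channel over towards the end stop so that it lies along the channel, push it along until its end is flush against the stop, and flip the hinged hold-down over so that it rests on top of the brick. Leave everything else on the table undisturbed.

Things in the scene. Friction and masses are not known exactly. Their poses are not given: they have to be found in the camera images.
- cutting_guide: Wooden foam-cutting guide fixed to the table, 380 x 116 mm, with a straight channel along its own x. Origin on the table under the channel's centre line, z up; base from x = -210 to +170 mm. Channel floor z = 12 mm, width 76 mm; side walls 12 mm thick, tops at z = 42 mm, with narrow knife slots. Open at -x, closed at +x by an end stop. The table behind the stop is clear for the gripper.
- guide_stop (a point): Point on the inner face of the wooden end stop, where the brick's end must bear: x = +150 mm in the guide's frame, centre line, 46 mm above the table; axes as the guide's. The stop is 16 mm thick, 100 mm wide, its top 76 mm above the table; two steel hinge lugs on it reach 94 mm.
- foam_brick: Dark green foam brick, 68 x 200 x 68 mm, 28 to 53 g, rigid, loose. Own y = long axis; origin = centre of one long face, own z points into the brick. Starts on end in the channel near its open end, own y up, top 212 mm above the table. Pushed high up towards the stop it pivots on its lower edge, past about 19 degrees falls along the channel, and lies some 20 to 80 mm short of the stop.
- brick_center (a point): Centre of the foam brick (34 mm from every long face, 100 mm from each end), axes as the brick's; 112 mm above the table when standing, 46 mm when lying in the channel.
- hold_down (a joint): Hinge of the aluminium hold-down, rad; axis across the guide at its x = +158 mm, 84 mm above the table. 0 = level, lying on the brick; 1.57 = straight up; starts at 1.75 to 1.95 (limit), leaning back away from the channel. Light (80 g), with a little friction: pushed high up towards the channel some 30 degrees past upright, it falls by itself onto the brick (with no brick, to -0.3).
- hold_down_tip (a point): Middle of the black round bar (14 mm thick, 56 mm wide) on the free end of the hold-down, 100 mm from the hinge. The hold-down is a flat plate 50 mm wide and 5 mm thick.
- spare_foam: Shorter green foam brick with a sloped end, 68 x 130 x 66 mm, lying behind the work; bystander. Origin centre of underside.
- tape_roll: Roll of tan tape lying flat, 94 x 92 x 48 mm; bystander. Origin centre of underside.
- clay_pot: Terracotta pot, 95 mm wide, 85 mm high, at the right; bystander. Origin centre of underside.
- pink_ribbon: Spool of pink ribbon, 90 mm wide, 28 mm high, at the right; bystander. Origin centre of underside.
- pail: Small zinc pail, 94 mm wide, 116 mm high, behind the work; bystander. Origin centre of underside.
- red_secateurs: Secateurs with red handles, 40 x 179 x 14 mm, lying at the right; bystander. Origin centre of underside.
Things that resemble listed ones, but are neither listed nor needed, are in the scene too. What is shaped like the foam_brick but orange or pink is not meant.

How it is judged (in metres and radians):
At the end, for the whole second after the job is handed in: The brick lies on the channel floor along the channel (within 0.08 rad), its end within 5 mm of the end stop, and the hold-down rests on it (hinge within 0.08 rad of level, touching the brick); all is at rest (x of brick_center in the frame of cutting_guide between 0.045 and 0.056 m and y of brick_center in the frame of cutting_guide between -0.01 and 0.01 m and height (world z) of brick_center below 0.052 m and angle between the y axis of foam_brick and the x axis of cutting_guide, either way round below 0.08 rad and value of joint hold_down between -0.08 and 0.08 rad and contact force between hold_down and foam_brick above 0.03 N and linear speed of foam_brick below 0.02 m/s).
It fails at once if the foam brick is lifted or carried instead of tipped and pushed (height (world z) of brick_center above 0.14 m or (angle between foam_brick's own y axis and vertical above 0.9 rad and height (world z) of brick_center above 0.125 m) or (angle between foam_brick's own y axis and vertical above 1.45 rad and height (world z) of brick_center above 0.075 m)).
It fails at once if a bystander is moved by more than 25 mm or tipped (distance of any of spare_foam, tape_roll, clay_pot, pink_ribbon, pail, red_secateurs from where it was at the start of the episode above 0.025 m or angle between any of spare_foam, tape_roll, clay_pot, pink_ribbon, pail, red_secateurs's own z axis and vertical above 0.4 rad).
It also fails if it takes over 56 s, if anything falls off the work surface, if the arm or the gripper's body presses on something with over 40 N, if the wrist force passes 120 N, or if a joint passes its speed limit or range.

### The arm

A 6-joint arm with a two-finger parallel gripper is mounted at the origin on a cart in front of the work surface, level with it; the furniture and walls round the work are solid. World frame = base frame: x ahead of the robot, y to its left, z up, the work surface at z = 0. Lengths are in m, angles in degrees, forces in N, time in s.
With the tool pointing down it reaches from about 0.3 to 0.75 m from the base axis. Payload 8.5 kg.
Tool frame: the origin (TCP) lies between the finger pads; the fingertips stand 17 mm ahead of it and the grasp point (between the pads) lies 2 mm behind it; z points along the fingers, y is the direction in which the jaws open and shut (so a half turn about z gives the same grasp; the last joint's range is limited). The gripper opens to 85 mm and grips with 20 to 120 N. Pads are 22 mm wide; open, the fingers measure 114 mm over their backs; the gripper's body (76 mm by 85 mm) begins 54 mm behind the grasp point. The pads swing forward as they close: fully open they stand 13 mm farther back than shut.
Start: joints at [50.804, 21.807, 74.336, -0, 83.858, -12.336], TCP at [0.248, 0.491, 0.228] pointing down, gripper open.
Joint ranges: [-178.18, 178.18], [-50.72, 133.34], [12.68, 142.11], [-81.47, 261.47], [9.98, 163.14], [-165.26, 165.26]. Speed limits (degrees/s): [136.94, 136.94, 180, 180, 180, 180].

### API

Orientations are given as a 3x3 rotation matrix whose columns are the frame's x, y, z axes.
In Python, from rig import readout, eyes, env gives the robot as it stands.
- The arm moves only by the tool arm_command, never from a script. Its argument "rows" is text: rows parted by semicolons, each of 7 numbers parted by spaces: the closure, from 0 (fully open) to 1 (shut), then the shift along the tool's x, y, z in mm, then the turn, a rotation vector about the tool's x, y, z in degrees. In form: grip dx dy dz rx ry rz; .... A call has 1 to 5 rows; each row shifts and turns the commanded pose from where the row before left it, along the tool's axes as they then stand; what a row does not reach is not made up. A row lasts 1/12 s, in which the tool goes at most 41.7 mm and 7.16 degrees, less where a joint would pass 70% of its speed; a pose out of reach is approached as far as the arm can. A call with a gripper value outside its range is refused whole. The fingers move at their own pace and stop on an object; "squeeze" is the grip in N (left out, the last holds). Time passes only in rows, so rows that do not move let the fingers close. It gives the time, the measured TCP pose, the force and the opening at its end, in the units of the state.
- readout.observe(): the state, without advancing time (a new reading comes with each control period).
- eyes.get_image(name): name is "scene" or "top" or "wrist"; returns the picture (400x640x3 uint8, red, green, blue); there is no depth.
- eyes.camera_model(name): a dict with "mtx" (3x3 intrinsics, pixels), "view" (4x4, takes a point from world to camera coordinates). Camera axes: x right, y up, looking along -z (the intrinsics and any distortion apply to the point x, -y, -z); pixel columns grow to the right and rows downward; lengths in m; the calibration is good to about 2 mm. A picture is of the moment at which its call begins: read the wrist's pose just before it. camera_model takes no time and is no camera call; for the wrist camera it gives the pose at the moment of the call.
- env.close_job(): hands the job in, once; it reports no verdict.
The state is a dict: "time_s": time; "q": joint angles; "qvel": joint speeds; "joint_efforts": joint torques, N m; "position": TCP position; "tool_rot": TCP orientation; "ft_force": force on the tool from outside, world axes, zero at the start; "wrist_torque": the same for the moment, N m; "grip_width": finger opening in m.
Only numpy, scipy, OpenCV 4.12 (cv2) and the standard library are available. Lean on these libraries where they do the work, as an engineer would, in place of code of your own. Each camera call takes 0.05 s, during which the arm holds its last target. There are 200 camera calls.

## Working session

There is one attempt and no reset: what is moved stays moved. The work goes in short steps, Python scripts to look and compute and a tool call to move; the robot and the scene stay as the last step left them, time stands still between calls to the robot, and variables do not carry over. Pictures are saved under pics/ and viewed, about 8 in all and at most 12, crops included, and the job is handed in when it is done.

Besides the shell and the picture viewer there is one more tool, called in YAML: its name, and indented under it one key for each argument. arm_command: Moves the arm, as the interface text tells. Its arguments: {"type":"object","properties":{"rows":{"type":"string"},"squeeze":{"type":"number"}},"required":["rows"]}

```bash
mkdir -p pics; ls; python3 - <<'E'
from rig import readout, eyes, env
import cv2,numpy as np
s=readout.observe();print(s)
for n in("scene","top"):
    im=eyes.get_image(n);cv2.imwrite(f"pics/{n}0.png",im[...,::-1]);m=eyes.camera_model(n);print(n,np.round(m["mtx"],1).tolist(),np.round(m["view"],3).tolist(),[k for k in m])
E
```

```text
pics
{'time_s': 0.0, 'q': array([ 5.08040420e+01,  2.18409389e+01,  7.43864003e+01,  1.18272455e-03,
        8.38558143e+01, -1.23358137e+01]), 'qvel': array([ 0.07409919,  0.04847192, -0.07731605,  0.04214361, -0.05807416,
       -0.03801279]), 'joint_efforts': array([-1.33242258e-03, -4.48472822e+01, -2.31277943e+01, -1.77089123e-04,
        4.79451890e-03, -7.13096961e-05]), 'position': array([0.24830254, 0.49042652, 0.22700256]), 'tool_rot': array([[-8.92110874e-01,  4.51815579e-01, -9.33092355e-04],
       [ 4.51816422e-01,  8.92110243e-01, -1.11177330e-03],
       [ 3.30104752e-04, -1.41341150e-03, -9.99998947e-01]]), 'ft_force': array([-0.54126039, -0.04114476, -0.1285152 ]), 'wrist_torque': array([-0.02180785, -0.02709826,  0.02752577]), 'grip_width': 0.08535146976499726}
scene [[383.3, 0.0, 317.7], [0.0, 383.3, 198.6], [0.0, 0.0, 1.0]] [[0.774, -0.633, -0.014, -0.488], [0.312, 0.361, 0.879, -0.23], [-0.551, -0.684, 0.477, -0.977], [0.0, 0.0, 0.0, 1.0]] ['mtx', 'view']
top [[499.3, 0.0, 327.2], [0.0, 499.3, 198.7], [0.0, 0.0, 1.0]] [[-0.027, -1.0, -0.016, -0.09], [0.994, -0.029, 0.109, -0.572], [-0.109, -0.013, 0.994, -1.892], [0.0, 0.0, 0.0, 1.0]] ['mtx', 'view']
```

View pics/scene0.png

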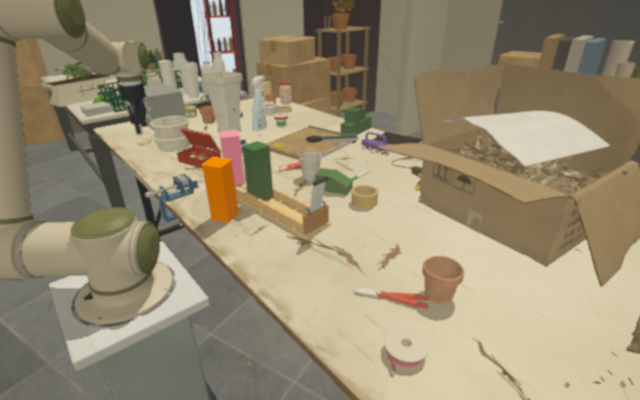

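View pics/top0.png

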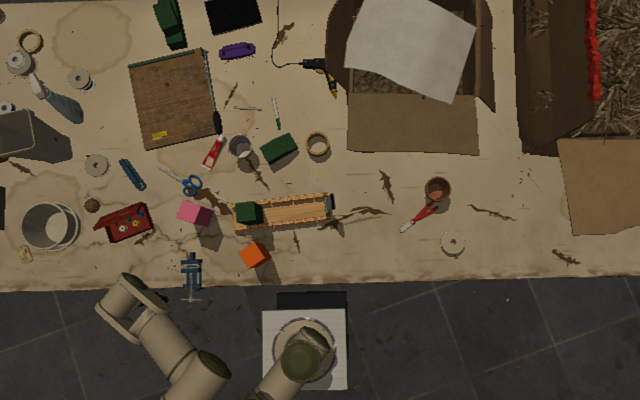

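The scene shows these candidates in the top view: dark green standing brick at (249,213) in the guide, orange at (255,254), pink at (195,213), spare foam at (280,149) and a far green item at (170,20). I choose the one in the channel. The guide runs from about (234,217) to (333,207), with the stop and hold-down at the right.

```bash
cat > h.py <<'E'
import numpy as np,cv2
from rig import readout, eyes, env
def ray(n,px,z,m=None):
    m=m or eyes.camera_model(n);V=np.array(m["view"]);K=np.array(m["mtx"])
    d=np.linalg.inv(K)@[px[0],px[1],1];d=V[:3,:3].T@(d*[1,-1,-1]);c=-V[:3,:3].T@V[:3,3]
    return c+d*(z-c[2])/d[2]
def proj(n,P,m=None):
    m=m or eyes.camera_model(n);V=np.array(m["view"]);K=np.array(m["mtx"])
    p=V[:3,:3]@P+V[:3,3];p=K@(p*[1,-1,-1]);return p[:2]/p[2]
E
python3 - <<'E'
from h import *
im=cv2.imread("pics/top0.png")[180:260,225:350]
cv2.imwrite("pics/crop1.png",cv2.resize(im,None,fx=6,fy=6,interpolation=cv2.INTER_CUBIC))
E
```

```text
(no output)
```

View pics/crop1.png

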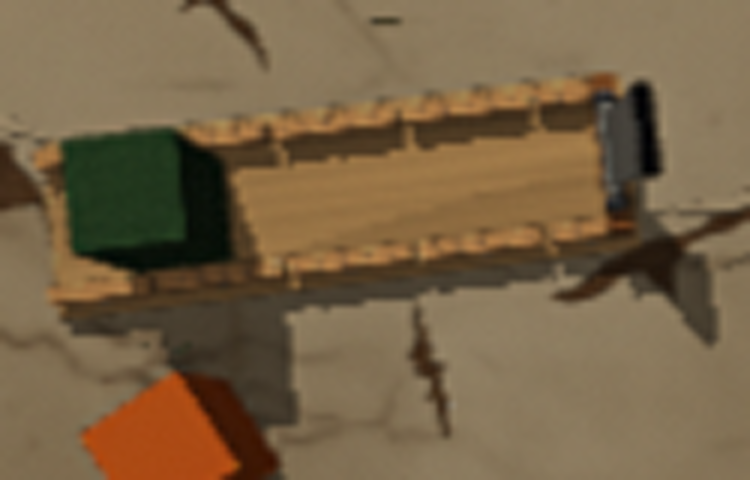

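Crop (6x, offset 225,180): brick top corners are at (65,140), (177,130), (187,240), (78,250). The wall tops run (40,150)–(600,80) and (50,292)–(605,222). The black bar is near (648,130).

```bash
python3 - <<'E'
from h import *
c=lambda u,v:(225+(u+.5)/6-.5,180+(v+.5)/6-.5)
W={k:ray("top",c(*p),.042) for k,p in dict(fl=(40,150),fr=(600,80),nl=(52,292),nr=(607,222)).items()}
for k in W:print(k,W[k].round(4))
a=(W['fr']+W['nr']-W['fl']-W['nl']);print("dir deg",np.degrees(np.arctan2(a[1],a[0])))
ax=a/np.linalg.norm(a)
B=[ray("top",c(*p),.212) for p in((65,140),(177,130),(187,240),(78,250))];print(np.round(B,4),np.mean(B,0).round(4))
d=B[1]+B[2]-B[0]-B[3];print("brick yaw",np.degrees(np.arctan2(d[1],d[0])))
mid=(W['fl']+W['nl'])/2; O=mid+ax*.21;O[2]=0;print("guide O from left end",O,"perp width",np.linalg.norm(W['fl']-W['nl']))
yy=np.array([-ax[1],ax[0],0])
print("brick centre in guide",(np.mean(B,0)-O)@ax,(np.mean(B,0)-O)@yy)
# predicted pixels in crop
for nm,l in dict(stopTopInner=(.15,0,.076),stopinY=(.15,.05,.076),stopinY_=(.15,-.05,.076),bar=(.158-.1*np.sin(.3),0,0)).items():
    if nm=='bar':
        for t in(1.75,1.85,1.95):
            P=O+ax*(.158-.1*np.cos(t))+[0,0,.084+.1*np.sin(t)];print(t,((proj("top",P)-[225,180])*6+2.5).round(1), proj("scene",P).round(1))
    else:
        P=O+ax*l[0]+yy*l[1]+[0,0,l[2]];print(nm,((proj("top",P)-[225,180])*6+2.5).round(1))
for n in [(.52,-.09)]:pass
E
```

```text
fl [0.5556 0.2624 0.042 ]
fr [ 0.5903 -0.0965  0.042 ]
nl [0.4647 0.2553 0.042 ]
nr [ 0.4993 -0.0986  0.042 ]
dir deg -84.44522175129835
[[0.5435 0.2125 0.212 ]
 [0.5475 0.1471 0.212 ]
 [0.4832 0.142  0.212 ]
 [0.4792 0.2054 0.212 ]] [0.5133 0.1768 0.212 ]
brick yaw -86.44097169099295
guide O from left end [0.53048573 0.04982117 0.        ] perp width 0.09118920057205966
brick centre in guide -0.1280026483730015 -0.004782059720025577
stopTopInner [605.4 145.2]
stopinY [595.6  66.5]
stopinY_ [615.3 224.3]
1.75 [645.3 122. ] [321.9 179.4]
1.85 [661.7 120.3] [324.4 181.1]
1.95 [677.5 118.9] [326.7 183.2]
```

arm_command:
  rows: "0.5 0 0 -25 0 0 7; 0.5 0 0 -25 0 0 7; 0.5 0 0 -25 0 0 7; 0.5 0 0 -25 0 0 7; 0.5 0 0 -25 0 0 7"

```text
time_s: 0.52
position: [0.2483, 0.4904, 0.3535]
tool_rot: [[-0.466, 0.885, -0.001], [0.885, 0.466, -0.001], [-0.0, -0.001, -1.0]]
ft_force: [-0.2, 0.4, 0.1]
grip_width: 0.0428
```

arm_command:
  rows: "0.5 0 0 0 0 0 7; 0.5 0 0 0 0 0 7; 0.5 0 0 0 0 0 7; 0.5 0 0 0 0 0 1.6; 0.5 0 0 0 0 0 0"

```text
time_s: 0.93
position: [0.2485, 0.4906, 0.3523]
tool_rot: [[-0.096, 0.995, -0.001], [0.995, 0.096, -0.001], [-0.001, -0.001, -1.0]]
ft_force: [0.0, 0.3, 0.7]
grip_width: 0.0426
```

```bash
cat >> h.py <<'E'
def go(x,y,z):
    s=readout.observe();R=s["tool_rot"];d=R.T@(np.array([x,y,z])-s["position"])*1e3
    print("pos",s["position"].round(4),"yang",np.degrees(np.arctan2(R[1,1],R[0,1])).round(2),"tilt",R[:,2].round(4),"tool-mm",d.round(1),"grip",round(s["grip_width"],4),"F",s["ft_force"].round(2),"t",round(s["time_s"],2))
E
python3 - <<'E'
from h import *
go(.52,.22,.36)
m=eyes.camera_model("wrist");V=np.array(m["view"]);s=readout.observe()
c=-V[:3,:3].T@V[:3,3];print("cam rel tool",s["tool_rot"].T@(c-s["position"]),"look",V[2,:3]*-1,np.round(m["mtx"],0).tolist())
print("pink corners",[ray("top",p,.21).round(3) for p in((215,210),(196,201),(178,212),(197,225))])
E
```

```text
pos [0.2485 0.4906 0.3523] yang 5.48 tilt [-5.e-04 -7.e-04 -1.e+00] tool-mm [-295.3  244.5   -7.7] grip 0.0426 F [0.04 0.3  0.74] t 0.93
cam rel tool [ 6.71555370e-02  9.99795878e-05 -1.45330544e-01] look [ 0.02389902 -0.26459664 -0.96406299] [[290.0, 0.0, 318.0], [0.0, 290.0, 201.0], [0.0, 0.0, 1.0]]
pink corners [array([0.521, 0.285, 0.21 ]), array([0.554, 0.351, 0.21 ]), array([0.518, 0.414, 0.21 ]), array([0.47 , 0.348, 0.21 ])]
```

arm_command:
  rows: "0.5 -29.5 24.5 -6 0 0 0; 0.5 -29.5 24.5 -6 0 0 0; 0.5 -29.5 24.5 -6 0 0 0; 0.5 -29.5 24.5 -6 0 0 0; 0.5 -29.5 24.5 -6 0 0 0"

```text
time_s: 1.35
position: [0.3855, 0.3542, 0.3828]
tool_rot: [[-0.099, 0.995, -0.0], [0.995, 0.099, -0.0], [-0.0, -0.0, -1.0]]
ft_force: [0.4, 0.7, -0.5]
grip_width: 0.043
```

arm_command:
  rows: "0.5 -29.5 24.5 0 0 0 0; 0.5 -29.5 24.5 0 0 0 0; 0.5 -29.5 24.5 0 0 0 0; 0.5 -29.5 24.5 0 0 0 0; 0.5 -29.5 24.5 0 0 0 0"

```text
time_s: 1.77
position: [0.5218, 0.2191, 0.3825]
tool_rot: [[-0.098, 0.995, -0.0], [0.995, 0.098, -0.0], [0.0, -0.0, -1.0]]
ft_force: [0.2, 1.3, -0.3]
grip_width: 0.0428
```

```bash
python3 - <<'E'
from h import *
go(.52,.24,.19)
m=eyes.camera_model("wrist")
import json;json.dump({k:np.array(v).tolist() for k,v in m.items()},open("w1.json","w"))
cv2.imwrite("pics/w1.png",eyes.get_image("wrist")[...,::-1])
E
```

```text
pos [0.5218 0.2191 0.3825] yang 5.63 tilt [-4.e-04 -0.e+00 -1.e+00] tool-mm [ 21.    0.3 192.5] grip 0.0428 F [ 0.18  1.32 -0.29] t 1.77
```

View pics/w1.png

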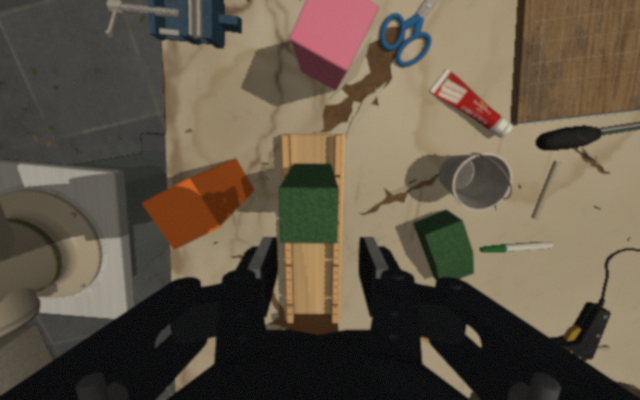

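Close view: dark green brick in the channel, top face (281,186)–(338,242). The channel's open end is at (281,134)–(345,134), the pink brick is clear behind at (335,88), and orange is at the left with its corner at (252,190).

```bash
python3 - <<'E'
from h import *
import json
m=json.load(open("w1.json"))
O=np.array([.5255,.0498,0]);a=np.radians(-84.45);ax=np.array([np.cos(a),np.sin(a),0]);yy=np.array([-ax[1],ax[0],0])
def g(p,z):
    P=ray("",p,z,m);return P.round(3),round((P-O)@ax,4),round((P-O)@yy,4)
for nm,p,z in [("gl",(281,135),.042),("gr",(345,135),.042),("gl2",(286,320),.042),("gr2",(341,320),.042),
 ("b1",(281,186),.212),("b2",(338,186),.212),("b3",(337,242),.212),("b4",(280,242),.212),("pink",(335,88),.0),("pinktop",(377,12),.2),("pt",(296,43),.2),("orange",(240,158),.0),("or",(252,188),.2)]:print(nm,g(p,z))
E
```

```text
gl (array([0.457, 0.259, 0.042]), np.float64(-0.2145), np.float64(-0.0479))
gr (array([0.561, 0.269, 0.042]), np.float64(-0.2147), np.float64(0.0566))
gl2 (array([ 0.49 , -0.093,  0.042]), np.float64(0.1386), np.float64(-0.0493))
gr2 (array([ 0.597, -0.082,  0.042]), np.float64(0.1383), np.float64(0.0582))
b1 (array([0.481, 0.213, 0.212]), np.float64(-0.1667), np.float64(-0.0284))
b2 (array([0.544, 0.219, 0.212]), np.float64(-0.1668), np.float64(0.035))
b3 (array([0.551, 0.152, 0.212]), np.float64(-0.0996), np.float64(0.0352))
b4 (array([0.484, 0.146, 0.212]), np.float64(-0.0994), np.float64(-0.0317))
pink (array([0.538, 0.343, 0.   ]), np.float64(-0.291), np.float64(0.0413))
pinktop (array([0.563, 0.396, 0.2  ]), np.float64(-0.3409), np.float64(0.0709))
pt (array([0.485, 0.36 , 0.2  ]), np.float64(-0.313), np.float64(-0.01))
orange (array([0.381, 0.208, 0.   ]), np.float64(-0.1719), np.float64(-0.1288))
or (array([0.447, 0.204, 0.2  ]), np.float64(-0.1616), np.float64(-0.0636))
```

```bash
python3 - <<'E'
from h import *
go(.510,.251,.188)
E
```

```text
pos [0.526  0.2145 0.3809] yang 5.31 tilt [-0.0011 -0.0024 -1.    ] tool-mm [ 38.2 -12.3 192.8] grip 0.0429 F [ 1.34 -4.33 -2.4 ] t 1.82
```

arm_command:
  rows: "0.5 19 -6 0 0 0 0; 0.5 19 -6 0 0 0 0; 0.5 0 0 38 0 0 0; 0.5 0 0 38 0 0 0; 0.5 0 0 38 0 0 0"

```text
time_s: 2.23
position: [0.5047, 0.2576, 0.2672]
tool_rot: [[-0.099, 0.995, 0.001], [0.995, 0.099, 0.0], [0.0, 0.001, -1.0]]
ft_force: [0.9, -0.2, -0.9]
grip_width: 0.0429
```

arm_command:
  rows: "0.5 0 0 39 0 0 0; 0.5 0 0 39 0 0 0; 0.5 0 0 0 0 0 0; 0.5 0 0 0 0 0 0"

```text
time_s: 2.57
position: [0.5049, 0.2573, 0.1902]
tool_rot: [[-0.097, 0.995, -0.003], [0.995, 0.097, -0.001], [-0.001, -0.003, -1.0]]
ft_force: [0.2, -0.4, 1.6]
grip_width: 0.0427
```

```bash
python3 - <<'E'
from h import *
go(.510,.251,.188)
E
```

```text
pos [0.5049 0.2573 0.1902] yang 5.59 tilt [-3.e-03 -8.e-04 -1.e+00] tool-mm [-6.7  4.5  2.2] grip 0.0427 F [ 0.21 -0.37  1.58] t 2.57
```

arm_command:
  rows: "0.5 -10 2 0 0 0 0; 0.5 -10 2 0 0 0 0; 0.5 -8 0 0 0 0 0; 0.5 -8 0 0 0 0 0; 0.5 -8 0 0 0 0 0"

```text
time_s: 2.98
position: [0.5139, 0.2128, 0.1916]
tool_rot: [[-0.096, 0.995, 0.002], [0.995, 0.096, 0.0], [0.0, 0.002, -1.0]]
ft_force: [-0.7, 0.1, -0.7]
grip_width: 0.0428
```

arm_command:
  rows: "0.5 -10 0 0 0 0 0; 0.5 -10 0 0 0 0 0; 0.5 -10 0 0 0 0 0; 0.5 -10 0 0 0 0 0; 0.5 -10 0 0 0 0 0"

```text
time_s: 3.4
position: [0.5183, 0.1631, 0.1906]
tool_rot: [[-0.096, 0.995, -0.0], [0.995, 0.096, -0.0], [-0.0, -0.0, -1.0]]
ft_force: [0.3, -0.5, 0.0]
grip_width: 0.0427
```

```bash
python3 - <<'E'
from h import *
go(.510,.251,.188)
a=eyes.get_image("wrist");b=eyes.get_image("scene")[130:250,190:350]
cv2.imwrite("pics/w2.png",np.vstack([cv2.resize(a,(480,300)),cv2.resize(b,(480,300))])[...,::-1])
E
```

```text
pos [0.5183 0.1631 0.1906] yang 5.53 tilt [-0.e+00 -1.e-04 -1.e+00] tool-mm [88.3  0.2  2.6] grip 0.0427 F [ 0.34 -0.53  0.02] t 3.4
```

View pics/w2.png

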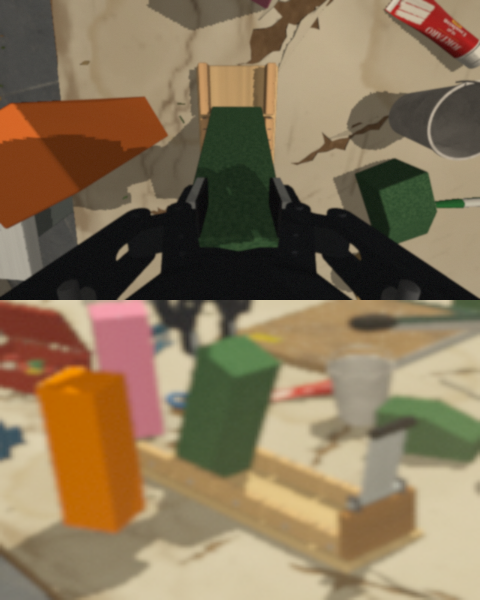

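Brick is tipping along the channel (~15°) and both fingers press its back face. Continuing.

arm_command:
  rows: "0.5 -10 0 0 0 0 0; 0.5 -10 0 0 0 0 0; 0.5 -10 0 0 0 0 0; 0.5 -10 0 0 0 0 0; 0.5 0 0 0 0 0 0"

```text
time_s: 3.92
position: [0.5224, 0.1225, 0.1906]
tool_rot: [[-0.095, 0.995, -0.0], [0.995, 0.095, -0.0], [-0.0, -0.0, -1.0]]
ft_force: [0.1, -0.4, -0.0]
grip_width: 0.0428
```

arm_command:
  rows: "0.5 0 0 0 0 0 0; 0.5 0 0 0 0 0 0; 0.5 0 0 0 0 0 0; 0.5 0 0 0 0 0 0; 0.5 0 0 0 0 0 0"

```text
time_s: 4.33
position: [0.5221, 0.1247, 0.1906]
tool_rot: [[-0.097, 0.995, 0.0], [0.995, 0.097, 0.0], [0.0, 0.0, -1.0]]
ft_force: [-0.1, 0.6, -0.8]
grip_width: 0.0426
```

```bash
python3 - <<'E'
from h import *
import json
go(.510,.251,.188)
m=eyes.camera_model("wrist");json.dump({k:np.array(v).tolist() for k,v in m.items()},open("w3.json","w"))
a=eyes.get_image("wrist");b=eyes.get_image("scene")[130:250,190:350]
cv2.imwrite("pics/w3.png",np.vstack([cv2.resize(a,(480,300)),cv2.resize(b,(480,300))])[...,::-1])
E
```

```text
pos [0.5221 0.1247 0.1906] yang 5.57 tilt [ 0.  0. -1.] tool-mm [126.9   0.3   2.6] grip 0.0426 F [-0.1   0.56 -0.78] t 4.33
```

View pics/w3.png

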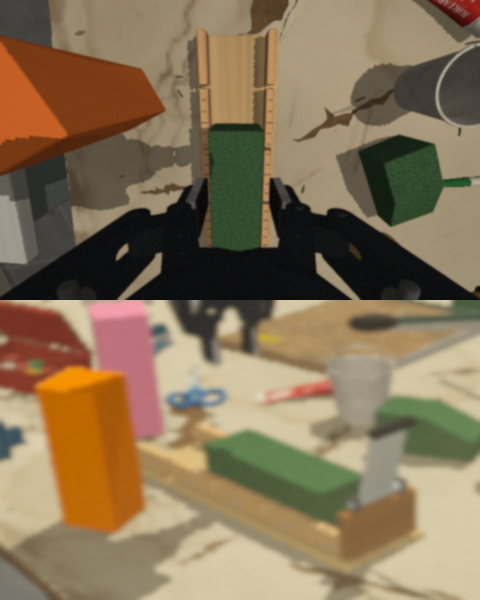

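The brick lies in the channel, its rear top edge at wrist display (213–263,131), i.e. pixel (317,175). The hold-down is still leaning back.

```bash
python3 - <<'E'
from h import *
import json
m=json.load(open("w3.json"))
O=np.array([.529,.052,0]);a=np.radians(-84.45);ax=np.array([np.cos(a),np.sin(a),0]);yy=np.array([-ax[1],ax[0],0])
for p,z in [((284,175),.08),((350,175),.08),((284,165),.08),((262,44),.042),((368,48),.042)]:
    P=ray("",p,z,m);print(P.round(3),((P-O)@ax).round(4),((P-O)@yy).round(4))
P=O-ax*.15;print(P);go(P[0],P[1],.19);go(P[0],P[1],.08)
E
```

```text
[0.49  0.143 0.08 ] -0.0941 -0.0301
[0.549 0.148 0.08 ] -0.0941 0.0288
[0.489 0.152 0.08 ] -0.103 -0.0299
[0.458 0.254 0.042] -0.2084 -0.0511
[0.555 0.261 0.042] -0.2052 0.0459
[0.51449285 0.20129683 0.        ]
pos [0.5221 0.1246 0.1906] yang 5.56 tilt [-1.e-04  0.e+00 -1.e+00] tool-mm [77.1 -0.1  0.6] grip 0.0426 F [-0.46 -0.34  0.09] t 4.43
pos [0.5221 0.1246 0.1906] yang 5.56 tilt [-1.e-04  0.e+00 -1.e+00] tool-mm [ 7.710e+01 -1.000e-01  1.106e+02] grip 0.0426 F [-0.46 -0.34  0.09] t 4.43
```

arm_command:
  rows: "0.5 26 0 0 0 0 0; 0.5 26 0 0 0 0 0; 0.5 26 0 0 0 0 0; 0.5 0 0 30 0 0 0; 0.5 0 0 30 0 0 0"

```text
time_s: 4.85
position: [0.5151, 0.2036, 0.1311]
tool_rot: [[-0.099, 0.995, 0.004], [0.995, 0.099, 0.001], [0.0, 0.004, -1.0]]
ft_force: [-0.8, -0.4, -0.5]
grip_width: 0.0427
```

arm_command:
  rows: "0.5 0 0 30 0 0 0; 0.5 0 0 30 0 0 0; 0.5 0 0 0 0 0 0; 0.5 0 0 0 0 0 0"

```text
time_s: 5.18
position: [0.5143, 0.202, 0.0703]
tool_rot: [[-0.097, 0.995, -0.002], [0.995, 0.097, -0.0], [-0.0, -0.002, -1.0]]
ft_force: [0.2, 0.1, 0.7]
grip_width: 0.0427
```

```bash
python3 - <<'E'
from h import *
go(.529-.07*.0967,.052+.07*.9953,.07)
E
```

```text
pos [0.5143 0.202  0.0703] yang 5.54 tilt [-2.3e-03 -4.0e-04 -1.0e+00] tool-mm [-80.7   0.2   0.3] grip 0.0427 F [0.23 0.11 0.74] t 5.18
```

arm_command:
  rows: "0.5 -14 0 0 0 0 0; 0.5 -14 0 0 0 0 0; 0.5 -9 0 0 0 0 0; 0.5 -9 0 0 0 0 0; 0.5 -8 0 0 0 0 0"

```text
time_s: 5.6
position: [0.5206, 0.1479, 0.0721]
tool_rot: [[-0.096, 0.995, 0.003], [0.995, 0.096, 0.001], [0.001, 0.003, -1.0]]
ft_force: [-0.8, 4.2, 5.6]
grip_width: 0.0426
```

arm_command:
  rows: "0.5 -6 0 0 0 0 0; 0.5 -6 0 0 0 0 0; 0.5 -6 0 0 0 0 0; 0.5 -4 0 0 0 0 0; 0.5 -2 0 0 0 0 0"

```text
time_s: 6.02
position: [0.523, 0.1245, 0.072]
tool_rot: [[-0.096, 0.995, 0.003], [0.995, 0.096, 0.001], [0.001, 0.003, -1.0]]
ft_force: [-0.3, 4.0, 7.0]
grip_width: 0.0428
```

arm_command:
  rows: "0.5 -2 0 0 0 0 0; 0.5 -2 0 0 0 0 0; 0.5 -2 0 0 0 0 0; 0.5 0 0 0 0 0 0"

```text
time_s: 6.35
position: [0.5235, 0.1187, 0.072]
tool_rot: [[-0.096, 0.995, 0.003], [0.995, 0.096, 0.001], [0.001, 0.003, -1.0]]
ft_force: [0.1, 3.3, 7.7]
grip_width: 0.0431
```

```bash
python3 - <<'E'
from h import *
go(.529-.061*.0967,.052+.061*.9953,.07)
b=eyes.get_image("scene")[130:250,190:350];t=eyes.get_image("top")[180:260,225:350]
cv2.imwrite("pics/p4.png",np.vstack([cv2.resize(b,(640,400),interpolation=2)[170:],cv2.resize(t,(640,370),interpolation=2)])[...,::-1])
E
```

```text
pos [0.5235 0.1187 0.072 ] yang 5.53 tilt [ 0.0028  0.0012 -1.    ] tool-mm [-6. -1.  2.] grip 0.0431 F [0.08 3.33 7.72] t 6.35
```

View pics/p4.png

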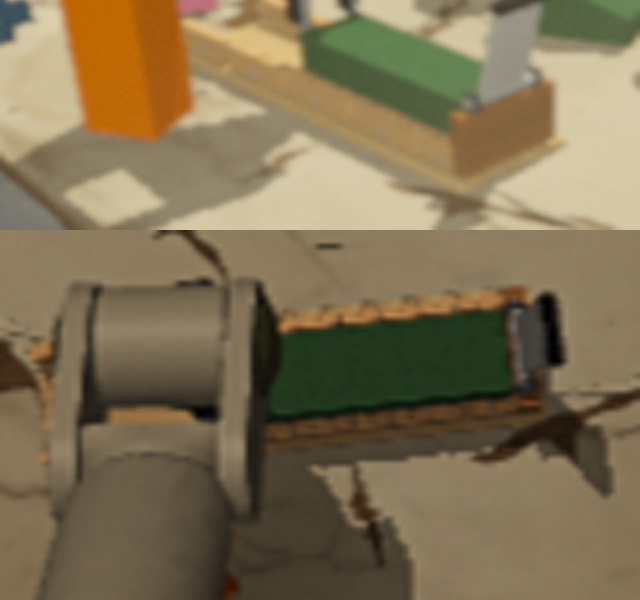

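Brick is nearly at the stop, about 5 mm short. The 7 N upward force suggests the fingertips are rubbing something, so I'll raise them a little and check.

arm_command:
  rows: "0.5 2 0 0 0 0 0; 0.5 0 0 -4 0 0 0; 0.5 0 0 -4 0 0 0; 0.5 0 0 0 0 0 0; 0.5 0 0 0 0 0 0"

```text
time_s: 6.87
position: [0.5227, 0.1203, 0.0789]
tool_rot: [[-0.097, 0.995, 0.001], [0.995, 0.097, -0.0], [-0.0, 0.001, -1.0]]
ft_force: [-1.0, -0.6, 0.6]
grip_width: 0.0428
```

arm_command:
  rows: "0.5 -2 0 0 0 0 0; 0.5 -2 0 0 0 0 0; 0.5 -2 0 0 0 0 0; 0.5 0 0 0 0 0 0; 0.5 0 0 0 0 0 0"

```text
time_s: 7.28
position: [0.5231, 0.1142, 0.0785]
tool_rot: [[-0.096, 0.995, -0.0], [0.995, 0.096, 0.0], [0.0, -0.0, -1.0]]
ft_force: [-0.5, -0.8, -0.2]
grip_width: 0.0427
```

arm_command:
  rows: "0.5 -2 0 0 0 0 0; 0.5 -1 0 0 0 0 0; 0.5 0 0 0 0 0 0"

```text
time_s: 7.53
position: [0.5234, 0.1112, 0.0786]
tool_rot: [[-0.096, 0.995, -0.0], [0.995, 0.096, -0.0], [-0.0, -0.0, -1.0]]
ft_force: [-0.3, 0.3, 0.3]
grip_width: 0.043
```

arm_command:
  rows: "0.5 -2 0 0 0 0 0; 0.5 -1 0 0 0 0 0; 0.5 0 0 0 0 0 0"

```text
time_s: 7.78
position: [0.5237, 0.1082, 0.0786]
tool_rot: [[-0.096, 0.995, 0.0], [0.995, 0.096, -0.0], [-0.0, 0.0, -1.0]]
ft_force: [-0.8, 0.3, 0.3]
grip_width: 0.0427
```

arm_command:
  rows: "0.5 -2 0 0 0 0 0; 0.5 -1 0 0 0 0 0; 0.5 0 0 0 0 0 0"

```text
time_s: 8.03
position: [0.524, 0.1052, 0.0786]
tool_rot: [[-0.096, 0.995, -0.0], [0.995, 0.096, -0.0], [-0.0, -0.0, -1.0]]
ft_force: [1.0, 0.3, -0.5]
grip_width: 0.0426
```

arm_command:
  rows: "0.5 -1.5 0 0 0 0 0; 0.5 0 0 0 0 0 0"

```text
time_s: 8.2
position: [0.5241, 0.1038, 0.0786]
tool_rot: [[-0.096, 0.995, 0.0], [0.995, 0.096, -0.0], [-0.0, 0.0, -1.0]]
ft_force: [1.0, 0.2, -0.3]
grip_width: 0.0426
```

```bash
python3 - <<'E'
from h import *
b=eyes.get_image("scene")[160:235,235:345];t=eyes.get_image("top")[185:240,245:345]
cv2.imwrite("pics/p5.png",np.vstack([cv2.resize(b,(440,300),interpolation=2),cv2.resize(t,(440,242),interpolation=2)])[...,::-1])
a=eyes.get_image("wrist");cv2.imwrite("pics/w5.png",a[...,::-1])
E
```

```text
(no output)
```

View pics/p5.png

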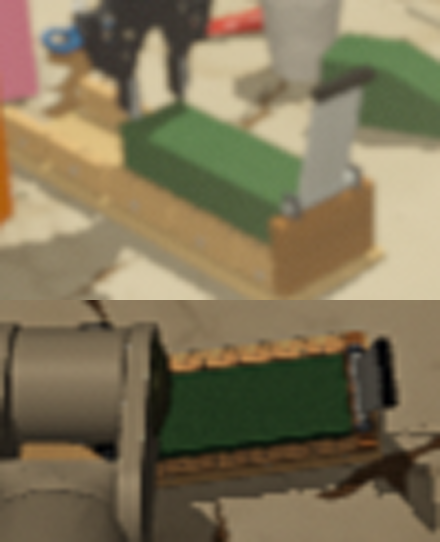

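```bash
python3 - <<'E'
from h import *
O=np.array([.529,.052,0]);a=np.radians(-84.45);ax=np.array([np.cos(a),np.sin(a),0]);yy=np.array([-ax[1],ax[0],0])
for n,p,z in [("scene",(235+124/4,160+128/4),.08),("scene",(235+180/4,160+100/4),.08),("scene",(235+272/4,160+218/4),.08),("scene",(235+272/4,160+218/4),.076),("top",(245+350/4.4,185+55/4.4),.08),("top",(245+352/4.4,185+132/4.4),.08)]:
    P=ray(n,p,z);print(n,P.round(3),((P-O)@ax).round(4),((P-O)@yy).round(4))
for gx in(-.05,.15,.166):
  for gy in (-.034,.034):print(gx,gy,((proj("scene",O+ax*gx+yy*gy+[0,0,.08])-[235,160])*4).round(0),((proj("top",O+ax*gx+yy*gy+[0,0,.08])-[245,185])*4.4).round(0))
E
```

```text
scene [0.483 0.087 0.08 ] -0.039 -0.0426
scene [0.547 0.099 0.08 ] -0.0453 0.0227
scene [ 0.488 -0.108  0.08 ] 0.1552 -0.0565
scene [ 0.492 -0.103  0.076] 0.1502 -0.0521
top [ 0.568 -0.097  0.08 ] 0.1517 0.0248
top [ 0.503 -0.097  0.08 ] 0.1453 -0.0407
-0.05 -0.034 [124. 120.] [123. 153.]
-0.05 0.034 [187.  94.] [114.  74.]
0.15 -0.034 [289. 204.] [356. 124.]
0.15 0.034 [353. 172.] [347.  45.]
0.166 -0.034 [304. 212.] [375. 121.]
0.166 0.034 [368. 179.] [365.  42.]
```

View pics/w5.png

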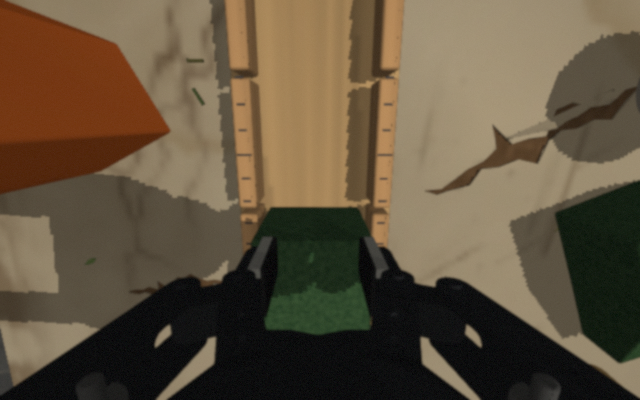

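```bash
python3 - <<'E'
from h import *
O=np.array([.529,.052,0]);a=np.radians(-84.45);ax=np.array([np.cos(a),np.sin(a),0]);yy=np.array([-ax[1],ax[0],0])
s=readout.observe();m=eyes.camera_model("wrist");R=s["tool_rot"];p=s["position"];print(p,((p-O)@ax).round(4))
for px in [(270,208),(366,208),(272,239),(364,239)]:
  for z in (.012,.08):
    P=ray("",px,z,m);print(px,z,((P-O)@ax).round(4),((P-O)@yy).round(4))
for q in [(11,.021,.017),(11,.036,.017),(-11,.021,.017),(-11,.021,0.005),(11,.021,.005),(11,.021,-.01)]:
    print(q,proj("",p+R@np.array([q[0]/1e3,q[1],q[2]]),m).round(0))
E
python3 - <<'E'
import cv2
cv2.imwrite('pics/w5c.png',cv2.resize(cv2.imread('pics/w5.png')[190:350,210:430],None,fx=3.5,fy=3.5,interpolation=2))
E
```

```text
[0.52409868 0.10395371 0.07861564] -0.0522
(270, 208) 0.012 -0.0557 -0.0363
(270, 208) 0.08 -0.0761 -0.0246
(366, 208) 0.012 -0.0558 0.0368
(366, 208) 0.08 -0.0762 0.0251
(272, 239) 0.012 -0.0303 -0.0359
(272, 239) 0.08 -0.0589 -0.0243
(364, 239) 0.012 -0.0304 0.0364
(364, 239) 0.08 -0.0589 0.0248
(11, 0.021, 0.017) [353. 220.]
(11, 0.036, 0.017) [379. 220.]
(-11, 0.021, 0.017) [352. 254.]
(-11, 0.021, 0.005) [355. 263.]
(11, 0.021, 0.005) [356. 227.]
(11, 0.021, -0.01) [360. 238.]
```

View pics/w5c.png

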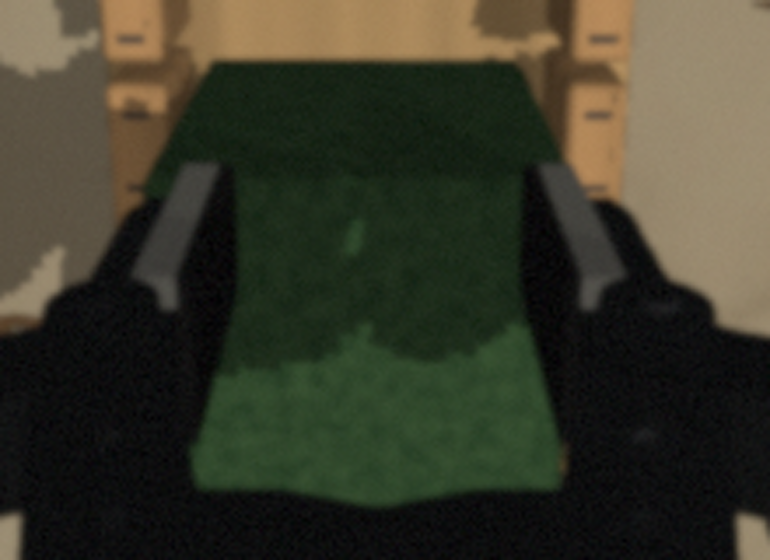

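Wrist view: the brick's rear edge is at (272–364,239), guide x ≈ -0.058, about 7 mm short. The half-open fingertips are riding over its top edge, because they stand farther back than assumed. I'll back off, shut the fingers and push lower.

arm_command:
  rows: "1 0 0 -20 0 0 0; 1 25 0 -10 0 0 0; 1 25 0 0 0 0 0; 1 10 0 0 0 0 0; 1 0 0 0 0 0 0"

```text
time_s: 8.77
position: [0.5178, 0.1653, 0.1085]
tool_rot: [[-0.099, 0.995, -0.0], [0.995, 0.099, 0.0], [0.0, -0.0, -1.0]]
ft_force: [-0.4, -0.6, -0.3]
grip_width: -0.0002
```

arm_command:
  rows: "1 0 0 15 0 0 0; 1 0 0 15 0 0 0; 1 0 0 13 0 0 0; 1 0 0 0 0 0 0"

```text
time_s: 9.1
position: [0.5171, 0.1626, 0.0631]
tool_rot: [[-0.096, 0.995, -0.005], [0.995, 0.096, -0.001], [-0.0, -0.005, -1.0]]
ft_force: [-0.2, 0.2, -0.2]
grip_width: 0.0002
```

```bash
python3 - <<'E'
from h import *
go(.529-.061*.0967,.052+.061*.9953,.065)
cv2.imwrite("pics/w6.png",eyes.get_image("wrist")[140:400,160:480,::-1])
E
```

```text
pos [0.5171 0.1626 0.0631] yang 5.51 tilt [-5.1e-03 -8.0e-04 -1.0e+00] tool-mm [-50.2   1.2  -1.9] grip 0.0002 F [-0.23  0.24 -0.18] t 9.1
```

View pics/w6.png

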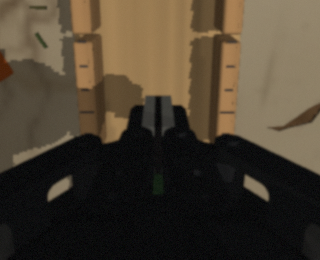

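Fingers are shut and down in the channel behind the brick, centred at about (158,100) in the crop. Pushing.

arm_command:
  rows: "1 -12 0 0 0 0 0; 1 -12 0 0 0 0 0; 1 -8 0 0 0 0 0; 1 -5 0 0 0 0 0; 1 0 0 0 0 0 0"

```text
time_s: 9.57
position: [0.5223, 0.1253, 0.0661]
tool_rot: [[-0.095, 0.996, 0.001], [0.996, 0.095, -0.0], [-0.0, 0.001, -1.0]]
ft_force: [-0.8, -0.7, 0.6]
grip_width: -0.0001
```

arm_command:
  rows: "1 -2 0 0 0 0 0; 1 -2 0 0 0 0 0; 1 -2 0 0 0 0 0; 1 0 0 0 0 0 0"

```text
time_s: 9.9
position: [0.5225, 0.1208, 0.0656]
tool_rot: [[-0.097, 0.995, -0.0], [0.995, 0.097, -0.0], [-0.0, -0.0, -1.0]]
ft_force: [-0.1, 0.2, 0.0]
grip_width: 0.0003
```

arm_command:
  rows: "1 -1.5 0 0 0 0 0; 1 -1.5 0 0 0 0 0; 1 0 0 0 0 0 0"

```text
time_s: 10.15
position: [0.5228, 0.1178, 0.0656]
tool_rot: [[-0.097, 0.995, -0.0], [0.995, 0.097, -0.0], [-0.0, -0.0, -1.0]]
ft_force: [-0.5, 0.2, 0.1]
grip_width: -0.0001
```

arm_command:
  rows: "1 -1.5 0 0 0 0 0; 1 -1.5 0 0 0 0 0; 1 0 0 0 0 0 0"

```text
time_s: 10.4
position: [0.5227, 0.1168, 0.0657]
tool_rot: [[-0.096, 0.995, -0.0], [0.995, 0.096, 0.004], [0.004, 0.0, -1.0]]
ft_force: [-0.1, 12.2, 0.5]
grip_width: -0.0001
```

arm_command:
  rows: "1 -1.5 0 0 0 0 0; 1 -1 0 0 0 0 0; 1 0 0 0 0 0 0"

```text
time_s: 10.65
position: [0.5227, 0.1167, 0.0658]
tool_rot: [[-0.096, 0.995, -0.0], [0.995, 0.096, 0.008], [0.008, 0.001, -1.0]]
ft_force: [-1.2, 25.7, 2.0]
grip_width: 0.0
```

arm_command:
  rows: "1 -1 0 0 0 0 0; 1 -1 0 0 0 0 0; 1 0 0 0 0 0 0"

```text
time_s: 10.9
position: [0.5226, 0.1166, 0.0658]
tool_rot: [[-0.096, 0.995, -0.0], [0.995, 0.096, 0.012], [0.011, 0.001, -1.0]]
ft_force: [-1.5, 36.4, 1.8]
grip_width: 0.0
```

Brick is hard against the stop: the force rises to 36 N with no further motion. Backing off, lifting, and crossing high to behind the stop.

arm_command:
  rows: "1 6 0 0 0 0 0; 1 12 0 0 0 0 0; 1 0 0 -40 0 0 0; 1 0 0 -40 0 0 0; 1 0 0 -40 0 0 0"

```text
time_s: 11.32
position: [0.5212, 0.1287, 0.187]
tool_rot: [[-0.097, 0.995, -0.002], [0.995, 0.097, -0.0], [-0.0, -0.002, -1.0]]
ft_force: [1.0, 0.5, 0.2]
grip_width: 0.0003
```

arm_command:
  rows: "1 0 0 -40 0 0 0; 1 0 0 -40 0 0 0; 1 0 0 -40 0 0 0; 1 0 0 0 0 0 0"

```text
time_s: 11.65
position: [0.5234, 0.1286, 0.3136]
tool_rot: [[-0.096, 0.995, 0.014], [0.995, 0.096, -0.0], [-0.001, 0.014, -1.0]]
ft_force: [0.8, 0.9, 0.7]
grip_width: 0.0001
```

```bash
python3 - <<'E'
from h import *
go(.554,-.207,.30)
E
```

```text
pos [0.5234 0.1286 0.3136] yang 5.54 tilt [ 1.400e-02 -1.000e-04 -9.999e-01] tool-mm [-337.    -2.2   14. ] grip 0.0001 F [0.83 0.9  0.7 ] t 11.65
```

arm_command:
  rows: "1 -38 0 0 0 0 0; 1 -38 0 0 0 0 0; 1 -38 0 0 0 0 0; 1 -38 0 0 0 0 0; 1 -38 0 0 0 0 0"

```text
time_s: 12.07
position: [0.5399, -0.0623, 0.3054]
tool_rot: [[-0.097, 0.995, -0.0], [0.995, 0.097, -0.0], [-0.0, -0.0, -1.0]]
ft_force: [0.8, -0.2, -0.2]
grip_width: 0.0001
```

arm_command:
  rows: "1 -38 0 0 0 0 0; 1 -38 0 0 0 0 0; 1 -38 0 0 0 0 0; 1 -33 0 0 0 0 0; 1 0 0 0 0 0 0"

```text
time_s: 12.48
position: [0.5542, -0.2125, 0.3039]
tool_rot: [[-0.091, 0.996, -0.002], [0.996, 0.091, -0.001], [-0.001, -0.002, -1.0]]
ft_force: [0.2, 0.8, -0.6]
grip_width: -0.0
```

```bash
python3 - <<'E'
from h import *
go(.554,-.207,.167)
E
```

```text
pos [ 0.5542 -0.2125  0.3039] yang 5.22 tilt [-1.8e-03 -7.0e-04 -1.0e+00] tool-mm [  5.5   0.6 136.9] grip -0.0 F [ 0.23  0.75 -0.56] t 12.48
```

arm_command:
  rows: "1 0 0 35 0 0 0; 1 0 0 35 0 0 0; 1 0 0 35 0 0 0; 1 0 0 30 0 0 0; 1 0 0 0 0 0 0"

```text
time_s: 12.9
position: [0.5519, -0.2053, 0.1646]
tool_rot: [[-0.096, 0.995, -0.01], [0.995, 0.096, 0.006], [0.007, -0.009, -1.0]]
ft_force: [-1.4, 0.3, -0.7]
grip_width: 0.0
```

arm_command:
  rows: "1 20 0 0 0 0 0; 1 12 0 0 0 0 0; 1 10 0 0 0 0 0; 1 10 0 0 0 0 0; 1 10 0 0 0 0 0"

```text
time_s: 13.32
position: [0.5485, -0.1445, 0.1716]
tool_rot: [[-0.097, 0.995, 0.001], [0.995, 0.097, -0.001], [-0.001, 0.001, -1.0]]
ft_force: [0.8, 0.3, 0.1]
grip_width: 0.0001
```

arm_command:
  rows: "1 10 0 0 0 0 0; 1 10 0 0 0 0 0; 1 10 0 0 0 0 0; 1 10 0 0 0 0 0; 1 10 0 0 0 0 0"

```text
time_s: 13.73
position: [0.5433, -0.0946, 0.1706]
tool_rot: [[-0.097, 0.995, -0.0], [0.995, 0.097, 0.0], [0.0, -0.0, -1.0]]
ft_force: [0.5, 0.1, -0.4]
grip_width: -0.0001
```

arm_command:
  rows: "1 10 0 0 0 0 0; 1 10 0 0 0 0 0; 1 10 0 0 0 0 0; 1 10 0 0 0 0 0; 1 0 0 0 0 0 0"

```text
time_s: 14.15
position: [0.5393, -0.0539, 0.1707]
tool_rot: [[-0.098, 0.995, -0.0], [0.995, 0.098, 0.0], [0.0, -0.0, -1.0]]
ft_force: [0.1, 0.1, -1.0]
grip_width: 0.0001
```

```bash
python3 - <<'E'
from h import *
O=np.array([.529,.052,0]);go(.554,-.207,.167);print((readout.observe()["position"]-O)@[.0967,-.9953,0])
b=eyes.get_image("scene")[130:250,230:390]
cv2.imwrite("pics/p7.png",cv2.resize(b,(640,480),interpolation=2)[...,::-1])
E
```

```text
pos [ 0.5393 -0.0539  0.1707] yang 5.63 tilt [-2.e-04  4.e-04 -1.e+00] tool-mm [-153.8   -0.4    3.6] grip 0.0001 F [ 0.06  0.13 -1.02] t 14.15
0.10644691793949408
```

View pics/p7.png

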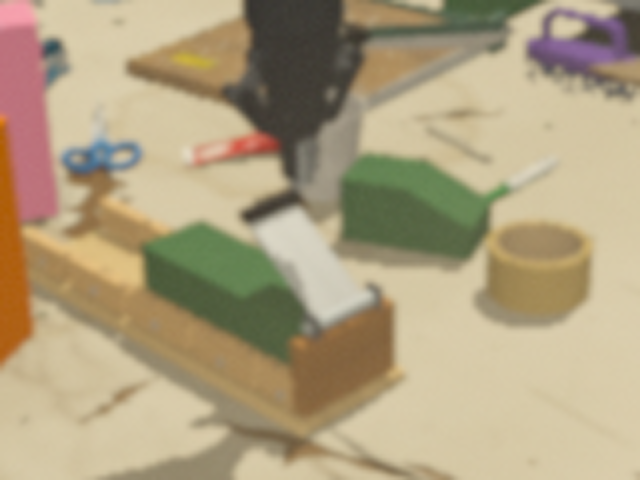

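The hold-down is past upright (bar at (270,205)) but not down yet. Continuing a little.

arm_command:
  rows: "1 8 0 0 0 0 0; 1 8 0 0 0 0 0; 1 8 0 0 0 0 0; 1 6 0 0 0 0 0; 1 0 0 0 0 0 0"

```text
time_s: 14.62
position: [0.5365, -0.0247, 0.1707]
tool_rot: [[-0.098, 0.995, -0.0], [0.995, 0.098, 0.0], [0.0, -0.0, -1.0]]
ft_force: [0.6, 0.4, -0.5]
grip_width: 0.0
```

arm_command:
  rows: "1 0 0 0 0 0 0; 1 0 0 0 0 0 0; 1 0 0 -40 0 0 0; 1 0 0 -40 0 0 0; 1 0 0 -40 0 0 0"

```text
time_s: 15.03
position: [0.5363, -0.0262, 0.2921]
tool_rot: [[-0.096, 0.995, -0.001], [0.995, 0.096, 0.0], [0.0, -0.001, -1.0]]
ft_force: [1.1, -0.3, -0.6]
grip_width: -0.0001
```

arm_command:
  rows: "1 40 0 0 0 0 0; 1 40 0 0 0 0 0; 1 40 0 0 0 0 0; 1 40 0 0 0 0 0; 1 40 0 0 0 0 0"

```text
time_s: 15.45
position: [0.517, 0.1745, 0.2908]
tool_rot: [[-0.096, 0.995, 0.0], [0.995, 0.096, -0.0], [-0.0, 0.0, -1.0]]
ft_force: [0.7, -0.6, 0.2]
grip_width: -0.0001
```

```bash
python3 - <<'E'
from h import *
go(.554,-.207,.167)
b=eyes.get_image("scene")[150:240,240:360];t=eyes.get_image("top")[185:240,235:345];cv2.imwrite("pics/top8.png",t[...,::-1])
cv2.imwrite("pics/p8.png",np.vstack([cv2.resize(b,(400,300),interpolation=2),cv2.resize(t,(400,200),interpolation=2)])[...,::-1])
E
```

```text
pos [0.517  0.1745 0.2908] yang 5.48 tilt [ 3.e-04 -1.e-04 -1.e+00] tool-mm [-3.833e+02  3.000e-01  1.238e+02] grip -0.0001 F [ 0.72 -0.61  0.17] t 15.45
```

No pictures are left, so I'll check numerically: dark-bar centroid against the hinge geometry, and the extent of the green mask.

```bash
python3 - <<'E'
from h import *
O=np.array([.529,.052,0]);a=np.radians(-84.45);ax=np.array([np.cos(a),np.sin(a),0]);yy=np.array([-ax[1],ax[0],0])
for n in("scene","top"):
    im=eyes.get_image(n).astype(int);mx=im.max(2)
    pr=lambda x,y,z:proj(n,O+ax*x+yy*y+[0,0,z])
    for t in(-.1,0,.1,.5,1):
        print(n,t,pr(.158-.1*np.cos(t),0,.084+.1*np.sin(t)).round(1))
    dark=(mx<60).astype(np.uint8)
    k,l,st,ce=cv2.connectedComponentsWithStats(dark);c=pr(.058,0,.084)
    for i in range(1,k):
        if st[i,4]>8 and np.linalg.norm(ce[i]-c)<35:print(" dark",ce[i].round(1),st[i])
    g=(im[...,1]>im[...,0]*1.25)&(im[...,1]>im[...,2]*1.1)
    g=g.astype(np.uint8);k,l,st,ce=cv2.connectedComponentsWithStats(g)
    for i in range(1,k):
        if st[i,4]>40 and np.linalg.norm(ce[i]-c)<60:
            print(" green",ce[i].round(1),st[i])
    print(" brick back exp",pr(-.05,-.034,.08).round(1),pr(-.05,.034,.08).round(1))
    p=np.array([im[tuple(np.round(pr(x,0,.082)[::-1]).astype(int))] for x in np.arange(-.08,.165,.01)]);print(p.tolist())
E
```

```text
scene -0.1 [295.5 198.9]
scene 0 [295.2 196.1]
scene 0.1 [295.2 193.4]
scene 0.5 [297.2 183.8]
scene 1 [304.2 176.5]
 green [335.4 176.2] [317 170  40  16 226]
 green [279.7 192.9] [267 187  26  14 191]
 brick back exp [266.  190.1] [281.6 183.5]
[[216, 196, 156], [214, 199, 164], [213, 198, 163], [198, 187, 152], [124, 143, 97], [98, 130, 80], [99, 130, 83], [97, 129, 81], [100, 129, 82], [99, 130, 82], [98, 129, 80], [97, 125, 80], [78, 76, 61], [107, 101, 88], [201, 197, 181], [217, 212, 196], [216, 211, 194], [215, 210, 194], [214, 209, 193], [213, 209, 192], [211, 207, 190], [210, 206, 190], [209, 205, 188], [207, 205, 189], [143, 132, 111]]
top -0.1 [300.8 207.3]
top 0 [300.5 207. ]
top 0.1 [300.4 206.8]
top 0.5 [302.9 205.4]
top 1 [311.6 203.3]
 dark [292.6 210.7] [271 196  60  26 705]
 dark [329.1 223.9] [322 220  13   8  49]
 green [290.  210.6] [272 197  54  25 588]
 brick back exp [272.9 219.7] [270.9 201.8]
[[152, 115, 69], [152, 116, 69], [156, 119, 71], [46, 65, 34], [32, 54, 28], [33, 54, 29], [33, 54, 29], [33, 54, 30], [32, 53, 29], [34, 55, 29], [34, 56, 30], [33, 53, 28], [34, 54, 29], [13, 21, 12], [62, 58, 52], [155, 148, 133], [156, 149, 134], [155, 148, 134], [151, 143, 129], [152, 144, 130], [150, 142, 129], [146, 138, 124], [146, 139, 125], [114, 110, 99], [62, 48, 33]]
```

```bash
python3 - <<'E'
from h import *
O=np.array([.529,.052,0]);a=np.radians(-84.45);ax=np.array([np.cos(a),np.sin(a),0]);yy=np.array([-ax[1],ax[0],0])
C={}
for n,T in(("scene",105),("top",28)):
    im=eyes.get_image(n).astype(int).max(2);v,u=np.mgrid[:400,:640];c=proj(n,O+ax*.055+yy*-.003+[0,0,.084])
    w=((abs(u-c[0])<(12 if n=="scene" else 7))&(abs(v-c[1])<(8 if n=="scene" else 10))&(im<T))
    C[n]=np.array([u[w].mean(),v[w].mean()]);print(n,C[n].round(1),w.sum(),c.round(1))
P=[]
for n in C:
    m=eyes.camera_model(n);V=np.array(m["view"])[:3]*np.array([1,-1,-1])[:,None];P.append(np.array(m["mtx"])@V)
X=cv2.triangulatePoints(P[0],P[1],C["scene"],C["top"]).ravel();X=X[:3]/X[3];print(X.round(4),(X-O)@ax,(X-O)@yy)
print(readout.observe()["time_s"])
E
```

```text
scene [289.  198.4] 63 [293.9 196.1]
top [299.9 209.1] 52 [299.8 207.9]
[ 0.5233 -0.0006  0.0786] 0.05179879964348811 -0.01077850780222869
15.75
```

```bash
python3 -c "
from rig import env
print(env.close_job())"
```

```text
the job is handed in; nothing more can be done
None
```

The foam guide is loaded and the job is handed in, at about 16 s of the 56 s allowed. I tipped the green brick over with the fingertips, pushed it along the channel to the stop, and flipped the hold-down over onto it. I gripped and lifted nothing.

**Brick:** On the first push the half-open fingertips slid up over the brick's rear edge, with about 7 N upward on the tool. I backed off, shut the fingers and pushed lower. Contact with the stop was firm, rising to 36 N with no further motion. In the last images the brick's rear edge was within a few mm of where it should be, as close as I could measure.

**Hold-down:** My last check put the bar at about guide x 0.052 m and height 0.079 m. The expected values with it level are 0.058 m and 0.084 m, so it appears level and resting on the brick, within the crude accuracy of that measurement. The sideways reading (-11 mm) did not agree with the expected 0; I put this down to shadow in the mask.

**Not confirmed:** I had used all 12 pictures by then, so this final check was by pixel measurement only. I also did not measure the bystanders again at the end. My planned paths stayed clear of them, and nothing looked disturbed in the views I had.

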